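Tidy the dosing cups on the laundry-room folding table

ROBOT

A 6-joint arm with a two-finger parallel gripper is mounted at the origin on the work surface. World frame = base frame: x ahead of the robot, y to its left, z up, the work surface at z = 0. Lengths are in m, angles in rad, forces in N, time in s.
With the tool pointing down it reaches from about 0.35 to 0.975 m from the base axis. Payload 17.4 kg.
Tool frame: the origin (TCP) lies midway between the tips of the shut fingers; the grasp point (between the pads) lies 19 mm behind it (ctrl.grip_depth is the distance from the TCP to the grasp point, in m); z points along the fingers, y is the line along which they close (so a half turn about z gives the same grasp; the last joint's range is limited). The gripper opens to 85 mm and grips with 20 to 120 N. Pads are 22 mm wide; open, the fingers measure 114 mm over their backs; the gripper's body (76 mm by 85 mm) begins 54 mm behind the grasp point. The pads swing forward as they close: fully open they stand 13 mm farther back than shut.
Start: joints at [-1.216, 0.116, 1.442, -0, 1.584, -0.038], TCP at [0.258, -0.624, 0.231] pointing down, gripper open.
Joint ranges: [-2.83, 2.83], [-0.83, 2.19], [0.07, 2.5], [-1.14, 4.28], [0.01, 3], [-2.97, 2.97]. Speed limits (rad/s): [1.89, 1.89, 2.22, 3.14, 3.14, 3.14].

INTERFACE

Orientations are given as a unit quaternion [x, y, z, w].
In Python, from station import ctrl gives the robot as it stands. The module is installed in compiled form; this text tells all that it offers.
- The arm moves only by the tool play_rows, never from a script. Its argument "commands" is a list of rows, each a list of 7 numbers: the shift along the tool's x, y, z each as a share of 200 mm, from -1 to 1, then the turn, a rotation vector about the tool's x, y, z each as a share of 30 degrees, from -1 to 1, then the opening, from 0 (shut) to 1 (fully open). In form: [[dx, dy, dz, ax, ay, az, gripper], ...]. A call has 1 to 8 rows; each row is the pose to reach, as a shift and turn from the pose commanded when the call began, along the tool's axes at that moment; what a row does not reach only later rows make up. A row lasts 1/10 s, in which the tool goes at most 50 mm and 8.59 degrees, less where a joint would pass 70% of its speed; a pose out of reach is approached as far as the arm can. A call with a number of a shift or a turn outside -1 to 1 is refused whole. A call with a gripper value outside its range is refused whole. The fingers move at their own pace and stop on an object; the grip force is fixed at half the most. Time passes only in rows, so rows that repeat a pose let the fingers close. It gives the time, the measured TCP pose, the force, the opening and the grip force at its end, in the units of the state.
- ctrl.get_obs(): the state, without advancing time (a new reading comes with each control period).
- ctrl.read_camera(name): name is "side" or "top"; returns a dict with "img" (384x512x3 uint8, red, green, blue), "mtx" (3x3 intrinsics, pixels), "k1" (the pictures are not rectified: a ray, as slopes to the right and down, at radius r is drawn at 1 + k1 r^2 times it, then the intrinsics apply), "extrinsics" (4x4, takes a point from camera to world coordinates). Camera axes: x right, y up, looking along -z (the intrinsics and any distortion apply to the point x, -y, -z); pixel columns grow to the right and rows downward; lengths in m; the calibration is good to about 2 mm. A picture is of the moment at which its call begins. There is no depth.
- ctrl.job_done(): hands the job in; it is judged then, once.
The state is a dict: "time": time; "joint_pos": joint angles; "qd": joint speeds; "joint_efforts": joint torques, N m; "tcp_pos": TCP position; "tool_rot": TCP orientation; "ft_force": force on the tool from outside, world axes, zero at the start; "moment": the same for the moment, N m; "gripper_width": finger opening in m; "finger_force": force on a finger pad.
Only numpy, scipy, OpenCV 4.12 (cv2) and the standard library are available. Lean on these libraries where they do the work, as an engineer would, in place of code of your own. Each camera call takes 0.05 s, during which the arm holds its last target. There are 200 camera calls.

TASK

Tidy the blue and green dosing cups: first stand each wide cup upright in the middle of the coaster of its own colour, and only when both wide cups stand there, nest each tall cup upright in the wide cup of its own colour, pressing only lightly until it rests fully down on the bottom, without ramming it. Leave the orange cup, the detergent bottle and the brush where they are, and let go of everything at the end.

Things in the scene. Friction and masses are not known exactly. Their poses are not given: they have to be found in the camera images.
- wide_blue: blue wide dosing cup, loose, open at the top, upright; tapered round plastic: 52 mm outer diameter at the base, 66 mm at the rim, 60 mm high, wall 3 mm, floor 5 mm thick (inside it is 47 mm across at the floor, 60 mm at the rim). About 80 g. Origin: centre of its underside; z up the cup's axis.
- wide_green: green wide dosing cup, loose, open at the top, upright; tapered round plastic: 52 mm outer diameter at the base, 66 mm at the rim, 60 mm high, wall 3 mm, floor 5 mm thick (inside it is 47 mm across at the floor, 60 mm at the rim). About 80 g. Origin: centre of its underside; z up the cup's axis.
- tall_blue: blue tall slim dosing cup, loose, open, upright, tapered: outer diameter 42 mm at the base, 54 mm at the rim, 95 mm high, wall 3 mm, about 60 g. Origin: centre of its underside; z up its axis. Fully nested it stands on the wide cup's floor, 5 mm above that cup's underside, its top 40 mm above the wide rim: grip it up there. 2 to 3 mm of play all round; it may catch on the tapered wall.
- tall_green: green tall slim dosing cup, loose, open, upright, tapered: outer diameter 42 mm at the base, 54 mm at the rim, 95 mm high, wall 3 mm, about 60 g. Origin: centre of its underside; z up its axis. Fully nested it stands on the wide cup's floor, 5 mm above that cup's underside, its top 40 mm above the wide rim: grip it up there. 2 to 3 mm of play all round; it may catch on the tapered wall.
- coaster_blue: blue round coaster fixed to the table, 100 mm in diameter, 6 mm thick, with a thin white ring (74 mm outside) printed about its middle. Origin: centre of its underside, on the table top (z = 0); its top face is 6 mm above.
- coaster_green: green round coaster fixed to the table, 100 mm in diameter, 6 mm thick, with a thin white ring (74 mm outside) printed about its middle. Origin: centre of its underside, on the table top (z = 0); its top face is 6 mm above.
- tall_orange: orange tall slim dosing cup, loose, open, upright, tapered: outer diameter 42 mm at the base, 54 mm at the rim, 95 mm high, wall 3 mm, about 60 g. Origin: centre of its underside; z up its axis. Not part of the job: leave it.
- detergent: white detergent bottle with a yellow label and red cap, 72 mm in diameter, 170 mm high, standing loose near the left end of the work area; leave it. Origin: centre of its underside.
- stain_brush: small scrubbing brush, wooden back over black bristles, 120 x 45 mm, 36 mm high, lying loose, bristles down, near the right end of the work area; leave it. Origin: centre of its underside; x along its length.
There are look-alikes about, which are no part of the job. There is more than one size of the coaster_blue; the job needs the middle-sized.

How it is judged:
By the outcome, as a careful person would: the job done as asked, in the order asked, and still so for the second after the job is handed in, with the robot touching nothing.
It also fails if it takes over 128 s, if anything falls off the work surface, if the arm or the gripper's body presses on something with over 40 N, if the wrist force passes 120 N, or if a joint passes its speed limit or range.

## Working session

There is one attempt and no reset: what is moved stays moved. The work goes in short steps, Python scripts to look and compute and a tool call to move; the robot and the scene stay as the last step left them, time stands still between calls to the robot, and variables do not carry over. Pictures are saved under pics/ and viewed, at most 14 in all, crops included, and the job is handed in when it is done.

Besides the shell and the picture viewer there is one more tool, called after "Request:" in YAML: its name, and indented under it one key for each argument. play_rows: Moves the arm, as the interface text tells. Its arguments: {"type":"object","properties":{"commands":{"type":"array"}},"required":["commands"]}

```bash
mkdir -p pics
cat > h.py <<'E'
import numpy as np, cv2
from station import ctrl
def ray(c,u,v):
    m=c['mtx'];p=np.array([(u-m[0,2])/m[0,0],(v-m[1,2])/m[1,1]]);q=p.copy()
    for _ in range(20): q=p/(1+c['k1']*(q@q))
    E=np.array(c['extrinsics']);return E[:3,3],E[:3,:3]@np.array([q[0],-q[1],-1])
def onz(c,u,v,z):
    o,d=ray(c,u,v);return o+d*(z-o[2])/d[2]
def proj(c,P):
    E=np.array(c['extrinsics']);x=E[:3,:3].T@(np.array(P)-E[:3,3]);q=np.array([x[0],-x[1]])/-x[2]
    q=q*(1+c['k1']*(q@q));m=c['mtx'];return q[0]*m[0,0]+m[0,2],q[1]*m[1,1]+m[1,2]
def save(c,n,box=None,s=1):
    i=c['img'][...,::-1]
    if box: i=i[box[1]:box[3],box[0]:box[2]]
    cv2.imwrite('pics/'+n,cv2.resize(i,None,fx=s,fy=s,interpolation=cv2.INTER_CUBIC))
E
python3 - <<'E'
from h import *
for n in('top','side'):
    c=ctrl.read_camera(n);save(c,n+'0.png',None,1.5);print(n,np.round(c['extrinsics'],3).tolist(),c['mtx'][0,0],c['k1'])
print(ctrl.get_obs())
E
```

```text
top [[-0.024, 0.996, -0.081, 0.398], [-1.0, -0.023, 0.014, 0.005], [0.012, 0.081, 0.997, 1.342], [0.0, 0.0, 0.0, 1.0]] 456.982659405158 -0.08789617927689126
side [[-0.902, 0.262, -0.342, 0.046], [-0.431, -0.586, 0.687, 0.881], [-0.02, 0.767, 0.641, 0.886], [0.0, 0.0, 0.0, 1.0]] 428.1404393021386 -0.14800685479789932
{'time': 0.1, 'joint_pos': array([-1.21582854e+00,  1.16425601e-01,  1.44216638e+00,  3.62627947e-06,
        1.58400229e+00, -3.77929281e-02]), 'qd': array([ 0.00049437,  0.00097774, -0.00200511,  0.00047398, -0.00085195,
        0.00024793]), 'joint_efforts': array([ 2.78304986e-03, -7.33666348e+01, -6.33784676e+01,  8.71659131e-05,
        5.29245110e-03,  5.82183543e-05]), 'tcp_pos': array([ 0.25829091, -0.62345294,  0.23066429]), 'tool_rot': array([ 9.80779140e-01,  1.95120544e-01, -7.72989969e-05, -4.94809083e-04]), 'ft_force': array([-0.57762087, -0.17099975, -0.05233751]), 'moment': array([-0.02566656, -0.03854358, -0.02296739]), 'finger_force': 0.0, 'gripper_width': 0.08563872749408845}
```

View pics/top0.png

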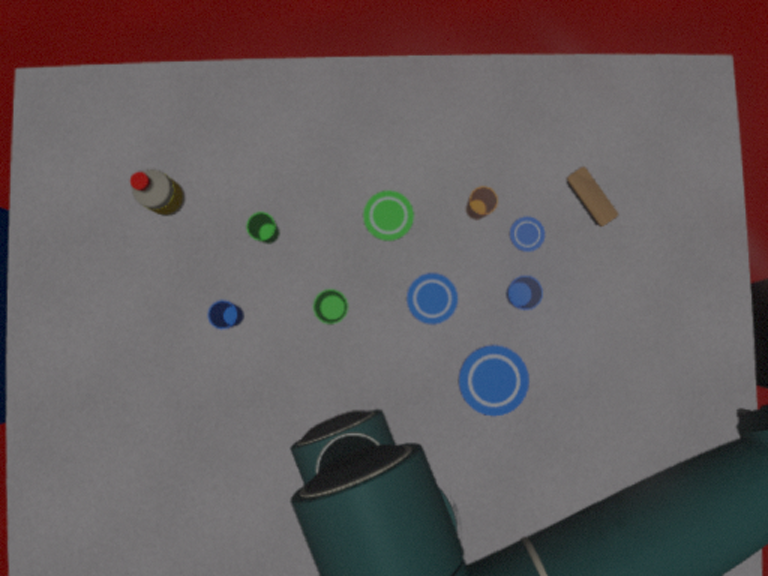

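View pics/side0.png

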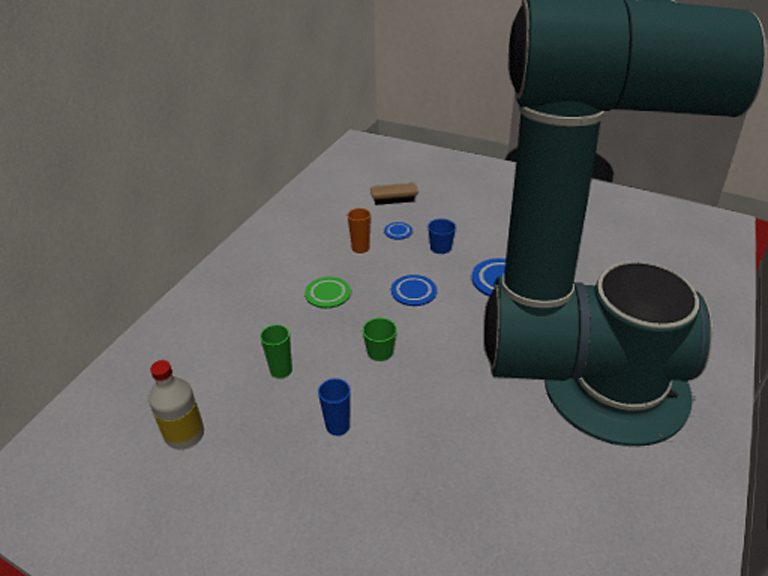

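The top picture (×1.5 px) shows three blue coasters: small (527,234), middle (432,298) and large (493,380). The middle one fits, being about the same size as the green coaster at (388,216). The wide cups are at (524,293) blue and (331,306) green. The tall cups are at (226,315) blue and (263,228) green. Next I measure everything and make the confirming crop.

```bash
cat >> h.py <<'E'
from scipy.optimize import least_squares
HS={'blue':(100,130),'green':(45,80),'orange':(5,22)}
def blobs(c,col,amin=60,smin=110):
    i=cv2.resize(c['img'],None,fx=4,fy=4,interpolation=cv2.INTER_CUBIC)
    h=cv2.cvtColor(i,cv2.COLOR_RGB2HSV);a,b=HS[col]
    m=cv2.inRange(h,(a,smin,25),(b,255,255))
    k=cv2.getStructuringElement(cv2.MORPH_ELLIPSE,(5,5));m=cv2.morphologyEx(m,cv2.MORPH_OPEN,k)
    cs,_=cv2.findContours(m,cv2.RETR_EXTERNAL,cv2.CHAIN_APPROX_NONE)
    return [((q[:,0]+.5)/4-.5) for q in cs if cv2.contourArea(q)>amin*16]
def fit(c,q,z,R,half=True,freeR=False):
    # known-radius circle on the plane z, through the contour's side facing away from the camera
    P=np.array([onz(c,u,v,z)[:2] for u,v in q[::2]]);o=np.array(c['extrinsics'])[:2,3]
    x=P.mean(0);r=R
    for _ in range(6):
        d=(x-o)/np.linalg.norm(x-o);s=P[(P-x)@d>(0.1*R if half else -9)]
        f=(lambda t:np.hypot(*(s-t[:2]).T)-t[2]) if freeR else (lambda t:np.hypot(*(s-t[:2]).T)-R)
        res=least_squares(f,np.r_[x,r][:3 if freeR else 2],loss='soft_l1',f_scale=.001);x=res.x[:2];r=res.x[2] if freeR else R
    return x,r,np.sqrt(np.mean(res.fun**2))
E
python3 - <<'E'
from h import *
C={n:ctrl.read_camera(n) for n in('top','side')}
for n,c in C.items():
    for col in('blue','green','orange'):
        for q in blobs(c,col):
            print(n,col,'px',q.mean(0).round(0),end=' ')
            for nm,z,R,h in(('coaster',.006,.05,0),('wide',.06,.033,1),('tall',.095,.027,1)):
                x,r,e=fit(c,q,z,R,h);rf=fit(c,q,z,R,h,True)[1]
                print(nm,(x*1000).round(1),'r',round(rf*1000,1),'e',round(e*1000,1),end=' | ')
            print()
save(C['top'],'crop1.png',(260,120,380,290),3.4)
E
```

```text
top blue px [329. 253.] coaster [ 291.2 -216.2] r 67.3 e 17.3 | wide [ 281.1 -239.3] r 64.5 e 9.0 | tall [ 282.5 -237.4] r 62.7 e 9.1 | 
top blue px [149. 210.] coaster [462.4 299.7] r 28.9 e 20.0 | wide [428.6 288.9] r 25.6 e 3.4 | tall [428.6 287.1] r 24.9 e 0.9 | 
top blue px [346. 196.] coaster [ 463.4 -312.1] r 24.0 e 16.9 | wide [ 452.6 -248.7] r 23.5 e 4.1 | tall [ 452.4 -248. ] r 22.8 e 1.5 | 
top blue px [288. 199.] coaster [ 453.2 -100.7] r 48.5 e 1.5 | wide [ 458.6 -110.1] r 46.5 e 4.2 | tall [ 459. -112.] r 45.2 e 5.5 | 
top blue px [351. 156.] coaster [ 565.3 -278.2] r 33.0 e 19.0 | wide [ 568.2 -279.6] r 31.3 e 0.7 | tall [ 567.1 -277.1] r 30.4 e 1.2 | 
top blue px [  2. 210.] coaster [439.  773.2] r 5161.1 e 86.5 | wide [588.4 703.4] r 13835.4 e 19.8 | tall [593.6 689.1] r 8252.6 e 15.1 | 
top green px [220. 205.] coaster [458.1  81.8] r 31.1 e 19.7 | wide [439.5  90.4] r 29.9 e 2.4 | tall [440.9  93.9] r 28.9 e 1.0 | 
top green px [174. 151.] coaster [628.4 206.7] r 27.7 e 19.2 | wide [588.7 216.3] r 25.5 e 3.3 | tall [587.7 215.1] r 24.8 e 0.9 | 
top green px [258. 1
[... 989 characters left out ...]
| wide [ 458.9 -271.3] r 32.0 e 0.8 | tall [ 443.2 -227.6] r 30.6 e 1.4 | 
side green px [185. 233.] coaster [627.8 172.9] r 53.0 e 18.1 | wide [609.9 194.7] r 26.9 e 2.6 | tall [589.2 219.4] r 25.7 e 0.6 | 
side green px [253. 225.] coaster [457.8  61.8] r 48.5 e 11.6 | wide [440.7  95.3] r 31.2 e 0.8 | tall [426.4 123.6] r 29.8 e 0.9 | 
side green px [218. 195.] coaster [619.1 -17.2] r 50.2 e 1.0 | wide [593.   24.4] r 45.4 e 3.7 | tall [572.5  56.6] r 43.5 e 4.7 | 
side orange px [239. 153.] coaster [ 666.8 -260.9] r 66.2 e 29.4 | wide [ 653.3 -235.6] r 26.6 e 2.7 | tall [ 629.7 -193.4] r 25.5 e 1.2 | 
side orange px [262. 128.] coaster [ 661.3 -449.9] r 45.6 e 12.4 | wide [ 619.6 -374.1] r 42.8 e 14.1 | tall [ 598.7 -324.6] r 41.0 e 14.8 |
  return _methods._mean(a, axis=axis, dtype=dtype,
  ret = ret.dtype.type(ret / rcount)
```

View pics/crop1.png

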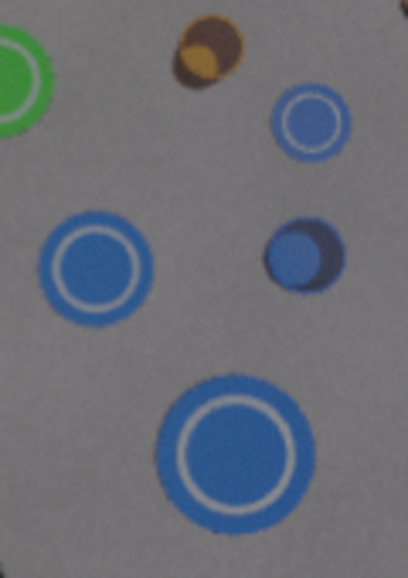

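The crop confirms it: the blue coaster at crop (96,268), i.e. top px (288,199), fits with a radius of about 49.5 mm, so it is the 100 mm one. The dark cup rims shrink the mask, so I'll redo the fit with a looser threshold.

```bash
python3 - <<'E' 2>/dev/null
from h import *
HS['blue']=(98,140);HS['green']=(40,88)
C={n:ctrl.read_camera(n) for n in('top','side')}
T={'wide_blue':('blue',.06,.033,(455,-265)),'wide_green':('green',.06,.033,(440,92)),'tall_blue':('blue',.095,.027,(428,289)),'tall_green':('green',.095,.027,(588,217)),'orange':('orange',.095,.027,(603,-175)),'c_blue':('blue',.006,.05,(453,-100)),'c_green':('green',.006,.05,(619,-18))}
for k,(col,z,R,p) in T.items():
  for n,c in C.items():
    for s in (50,70,90):
      for q in blobs(c,col,60,s):
        h=R<.05
        x,r,e=fit(c,q,z,R,h)
        if np.hypot(*(x*1000-p))<25: xf,rf,ef=fit(c,q,z,R,h,True);print(k,n,s,(x*1000).round(1),'e',round(e*1000,1),'free',(xf*1000).round(1),round(rf*1000,1))
E
```

```text
wide_blue top 50 [ 457.9 -272.9] e 0.4 free [ 457.9 -273. ] 32.9
wide_blue top 70 [ 457.5 -272. ] e 0.5 free [ 457.9 -273.2] 32.0
wide_blue top 90 [ 453.3 -251.3] e 2.8 free [ 454.  -254.2] 30.5
wide_blue side 50 [ 459.7 -274.9] e 0.7 free [ 459.6 -274.6] 33.2
wide_blue side 70 [ 459.5 -273.6] e 0.7 free [ 459.8 -274.5] 32.2
wide_blue side 90 [ 459.  -272.5] e 0.7 free [ 459.2 -273. ] 32.5
wide_green top 50 [440.5  94.1] e 0.3 free [440.5  94.3] 32.8
wide_green top 70 [440.   93.1] e 0.4 free [440.4  93.9] 32.3
wide_green top 90 [439.6  92. ] e 0.7 free [440.5  93.7] 31.5
wide_green side 50 [441.4  93.7] e 0.4 free [441.7  93.3] 32.6
wide_green side 70 [441.2  94.4] e 0.5 free [441.7  93.5] 32.2
wide_green side 90 [440.9  94.9] e 0.6 free [441.7  93.4] 31.6
tall_blue top 50 [429.  289.6] e 0.3 free [429.  289.4] 27.1
tall_blue top 70 [429.  288.7] e 0.4 free [429.1 289.5] 26.4
tall_blue top 90 [428.7 287.9] e 0.6 free [429.  289.4] 25.8
tall_blue side 50 [429.4 289.2] e 0.4 free [429.4 289.2] 27.0
tall_blue side 70 [429.3 289.5] e 0.4 free [429.6 289. ] 26.4
tall_blue side 90 [428.9 
[... 431 characters left out ...]
.3 -100.7] e 0.6 free [ 453.3 -100.7] 50.5
c_blue top 70 [ 453.3 -100.6] e 0.3 free [ 453.3 -100.6] 49.8
c_blue top 90 [ 453.3 -100.6] e 0.9 free [ 453.3 -100.6] 49.1
c_blue side 50 [453.6 -99.6] e 2.2 free [453.6 -99.4] 51.9
c_blue side 70 [453.7 -99.7] e 1.9 free [453.6 -99.4] 51.6
c_blue side 90 [453.6 -99.3] e 1.6 free [453.6 -99.3] 51.1
c_green top 50 [618.9 -19.2] e 0.4 free [618.9 -19.2] 50.2
c_green top 70 [618.9 -19.1] e 0.6 free [618.8 -19.1] 49.4
c_green top 90 [618.8 -19.2] e 1.4 free [618.8 -19.1] 48.7
c_green side 50 [619.2 -17.7] e 2.0 free [619.3 -17.5] 51.7
c_green side 70 [619.2 -17.7] e 1.6 free [619.2 -17.5] 51.2
c_green side 90 [619.2 -17.5] e 1.2 free [619.2 -17.4] 50.7
```

Request:
play_rows:
  commands:
    - [0.2, -0.15, 0, 0, 0, 0.2, 1]
    - [0.4, -0.3, 0, 0, 0, 0.4, 1]
    - [0.6, -0.45, 0, 0, 0, 0.6, 1]
    - [0.8, -0.6, 0, 0, 0, 0.75, 1]
    - [0.8, -0.6, 0, 0, 0, 0.75, 1]
    - [0.8, -0.6, 0, 0, 0, 0.75, 1]

```text
time: 0.9
tcp_pos: [0.3608, -0.4508, 0.2317]
tool_rot: [1.0, 0.001, 0.0, 0.0]
ft_force: [0.4, -1.1, -0.5]
gripper_width: 0.0854
finger_force: 0.0
```

```bash
cat > go.py <<'E'
import sys
from h import *
from scipy.spatial.transform import Rotation as Ro
o=ctrl.get_obs();R=Ro.from_quat(o['tool_rot']);t=np.array([float(a) for a in sys.argv[1:4]])/1000
d=R.inv().apply(t-o['tcp_pos'])/.2
w=Ro.from_matrix(np.diag([1.,-1,-1]));a=np.degrees((R.inv()*w).as_rotvec())/30
print('shift',d.round(3),'turn',a.round(3),'tcp',(o['tcp_pos']*1000).round(1),'t',round(o['time'],2),'w',round(o['gripper_width']*1000,1),'f',o['ft_force'].round(1),'ff',round(o['finger_force'],1))
E
python3 go.py 458.6 -273.6 150; python3 -c "from station import ctrl;print(ctrl.grip_depth)"
```

```text
shift [ 0.491 -0.885  0.408] turn [ 0.001 -0.001  0.005] tcp [ 360.8 -450.8  231.7] t 0.9 w 85.4 f [ 0.4 -1.1 -0.5] ff 0.0
0.0187
```

Request:
play_rows:
  commands:
    - [0.1, -0.18, 0.08, 0, 0, 0, 1]
    - [0.2, -0.36, 0.16, 0, 0, 0, 1]
    - [0.3, -0.54, 0.24, 0, 0, 0, 1]
    - [0.4, -0.72, 0.32, 0, 0, 0, 1]
    - [0.491, -0.885, 0.4, 0, 0, 0, 1]
    - [0.491, -0.885, 0.4, 0, 0, 0, 1]
    - [0.491, -0.885, 0.4, 0, 0, 0.005, 1]

```text
time: 1.6
tcp_pos: [0.4584, -0.275, 0.151]
tool_rot: [1.0, -0.001, -0.0, -0.0]
ft_force: [-0.3, 0.5, -0.1]
gripper_width: 0.0856
finger_force: 0.0
```

```bash
python3 go.py 458.6 -273.6 18
```

```text
shift [ 0.002 -0.007  0.665] turn [-0.     0.001 -0.003] tcp [ 458.4 -275.   151. ] t 1.6 w 85.6 f [-0.3  0.5 -0.1] ff 0.0
```

Request:
play_rows:
  commands:
    - [0, -0.006, 0.12, 0, 0, 0, 1]
    - [0, -0.006, 0.24, 0, 0, 0, 1]
    - [0, -0.006, 0.36, 0, 0, 0, 1]
    - [0, -0.006, 0.48, 0, 0, 0, 1]
    - [0, -0.006, 0.58, 0, 0, 0, 1]
    - [0, -0.006, 0.665, 0, 0, 0, 1]
    - [0, -0.006, 0.665, 0, 0, 0, 1]

```text
time: 2.3
tcp_pos: [0.4571, -0.2743, 0.0166]
tool_rot: [1.0, -0.002, -0.001, -0.001]
ft_force: [0.3, -0.5, 0.7]
gripper_width: 0.0857
finger_force: 0.0
```

Request:
play_rows:
  commands:
    - [0, 0, 0, 0, 0, 0, 0.65]
    - [0, 0, 0, 0, 0, 0, 0.6]
    - [0, 0, 0, 0, 0, 0, 0.55]
    - [0, 0, 0, 0, 0, 0, 0.5]
    - [0, 0, 0, 0, 0, 0, 0.4]
    - [0, 0, 0, 0, 0, 0, 0.4]

```text
time: 2.9
tcp_pos: [0.4591, -0.2743, 0.02]
tool_rot: [1.0, -0.001, 0.001, 0.001]
ft_force: [-0.6, -3.3, 7.1]
gripper_width: 0.0619
finger_force: 65.2
```

Request:
play_rows:
  commands:
    - [0, 0, 0, 0, 0, 0, 0.4]
    - [0, 0, -0.03, 0, 0, 0, 0.4]
    - [0, 0, -0.08, 0, 0, 0, 0.4]
    - [0, 0, -0.15, 0, 0, 0, 0.4]
    - [0, 0, -0.25, 0, 0, 0, 0.4]
    - [0, 0, -0.35, 0, 0, 0, 0.4]
    - [0, 0, -0.35, 0, 0, 0, 0.4]

```text
time: 3.6
tcp_pos: [0.4596, -0.274, 0.0922]
tool_rot: [1.0, -0.001, 0.002, 0.001]
ft_force: [-0.4, -1.2, -1.2]
gripper_width: 0.0629
finger_force: 65.4
```

```bash
python3 go.py 453.4 -100.3 88
python3 - <<'E'
from h import *
a=ctrl.read_camera('top');b=ctrl.read_camera('side');save(b,'s.png',(190,80,420,250),3.2)
E
```

```text
shift [-0.033 -0.868  0.019] turn [ 0.005 -0.008 -0.005] tcp [ 459.6 -274.    92.2] t 3.6 w 62.9 f [-0.4 -1.2 -1.2] ff 65.4
```

View pics/s.png

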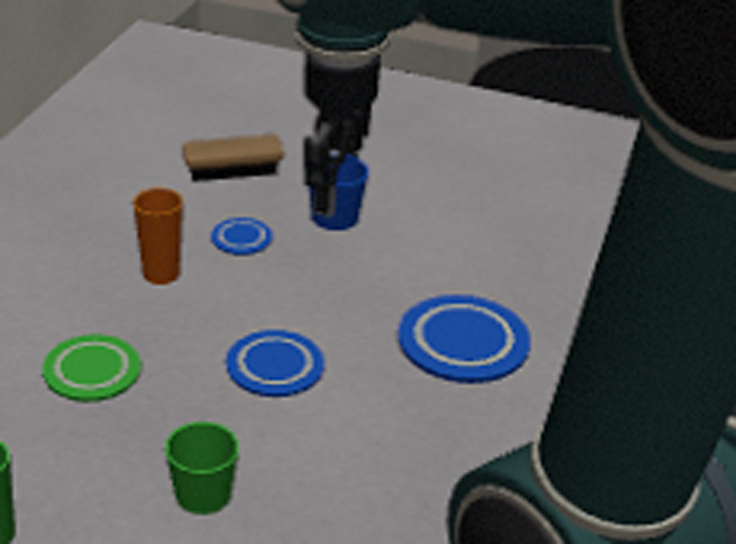

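The cup is held upright at crop (340,190). I'll carry it to the middle-sized blue coaster.

Request:
play_rows:
  commands:
    - [0, -0.08, 0, 0, 0, 0, 0.4]
    - [-0.01, -0.2, 0, 0, 0, 0, 0.4]
    - [-0.02, -0.35, 0, 0, 0, 0, 0.4]
    - [-0.03, -0.5, 0, 0, 0, 0, 0.4]
    - [-0.03, -0.65, 0, 0, 0, 0, 0.4]
    - [-0.03, -0.78, 0, 0, 0, 0, 0.4]
    - [-0.03, -0.865, 0, 0, 0, 0, 0.4]
    - [-0.03, -0.865, 0, 0, 0, 0, 0.4]

```text
time: 4.5
tcp_pos: [0.4522, -0.098, 0.0875]
tool_rot: [1.0, -0.0, -0.001, -0.0]
ft_force: [-0.2, -0.1, -1.5]
gripper_width: 0.0626
finger_force: 65.5
```

```bash
python3 go.py 453.4 -100.3 25
python3 - <<'E' 2>/dev/null
from h import *
b=ctrl.read_camera('side');save(b,'s2.png',(190,100,350,230),4)
E
python3 go.py 453.4 -100.3 25
```

```text
shift [0.006 0.012 0.312] turn [-0.001  0.002 -0.001] tcp [452.2 -98.   87.5] t 4.5 w 62.6 f [-0.2 -0.1 -1.5] ff 65.5
shift [0.005 0.007 0.313] turn [-0.001  0.002 -0.001] tcp [452.4 -99.   87.6] t 4.55 w 62.8 f [-0.7 -0.7 -0.4] ff 65.5
```

View pics/s2.png

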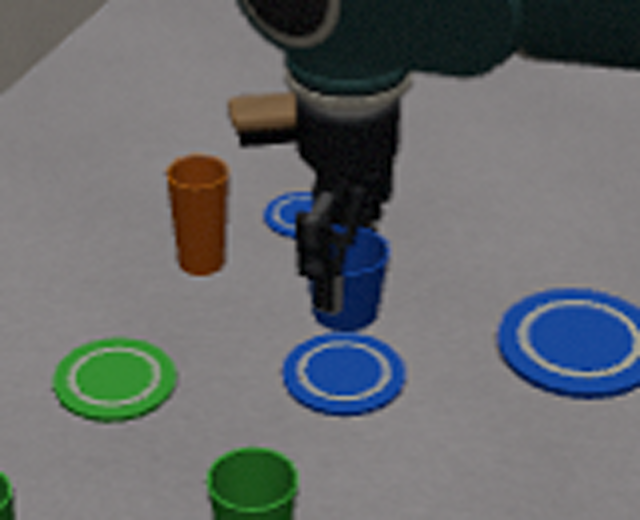

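The cup hangs upright over the middle coaster, crop (345,375). I'll lower it and feel for contact.

Request:
play_rows:
  commands:
    - [0.004, 0.006, 0.06, 0, 0, 0, 0.4]
    - [0.004, 0.006, 0.13, 0, 0, 0, 0.4]
    - [0.004, 0.006, 0.2, 0, 0, 0, 0.4]
    - [0.004, 0.006, 0.25, 0, 0, 0, 0.4]
    - [0.004, 0.006, 0.27, 0, 0, 0, 0.4]
    - [0.004, 0.006, 0.28, 0, 0, 0, 0.4]
    - [0.004, 0.006, 0.28, 0, 0, 0, 0.4]

```text
time: 5.25
tcp_pos: [0.4538, -0.1016, 0.0323]
tool_rot: [1.0, -0.001, 0.0, -0.0]
ft_force: [-0.4, 0.6, -0.7]
gripper_width: 0.0624
finger_force: 65.5
```

Request:
play_rows:
  commands:
    - [0, 0, 0.01, 0, 0, 0, 0.4]
    - [0, 0, 0.015, 0, 0, 0, 0.4]
    - [0, 0, 0.015, 0, 0, 0, 0.4]

```text
time: 5.55
tcp_pos: [0.4537, -0.1014, 0.0294]
tool_rot: [1.0, -0.001, 0.0, 0.0]
ft_force: [0.8, 0.1, -1.2]
gripper_width: 0.0624
finger_force: 65.5
```

Request:
play_rows:
  commands:
    - [0, -0.005, 0.008, 0, 0, 0, 0.4]
    - [0, -0.005, 0.016, 0, 0, 0, 0.4]
    - [0, -0.005, 0.016, 0, 0, 0, 0.4]

```text
time: 5.85
tcp_pos: [0.4538, -0.1004, 0.0261]
tool_rot: [1.0, -0.001, 0.0, -0.0]
ft_force: [0.0, 0.9, -0.1]
gripper_width: 0.0624
finger_force: 65.5
```

Request:
play_rows:
  commands:
    - [0, 0, 0.01, 0, 0, 0, 0.4]
    - [0, 0, 0.01, 0, 0, 0, 0.4]

```text
time: 6.05
tcp_pos: [0.4546, -0.1004, 0.0259]
tool_rot: [1.0, -0.001, 0.001, -0.0]
ft_force: [-6.2, 5.4, 21.5]
gripper_width: 0.0625
finger_force: 66.8
```

Request:
play_rows:
  commands:
    - [0, 0, -0.008, 0, 0, 0, 0.4]
    - [0, 0, -0.008, 0, 0, 0, 0.8]
    - [0, 0, -0.008, 0, 0, 0, 1]
    - [0, 0, -0.008, 0, 0, 0, 1]
    - [0, 0, -0.008, 0, 0, 0, 1]
    - [0, 0, -0.15, 0, 0, 0, 1]
    - [0, 0, -0.35, 0, 0, 0, 1]
    - [0, 0, -0.6, 0, 0, 0, 1]

```text
time: 6.85
tcp_pos: [0.4527, -0.1002, 0.1441]
tool_rot: [1.0, -0.001, -0.001, -0.0]
ft_force: [1.2, -0.6, -0.4]
gripper_width: 0.0855
finger_force: 0.0
```

```bash
python3 go.py 441 94 150
```

```text
shift [-0.061 -0.971 -0.029] turn [-0.002  0.005 -0.005] tcp [ 452.7 -100.2  144.1] t 6.85 w 85.5 f [ 1.2 -0.6 -0.4] ff 0.0
```

Request:
play_rows:
  commands:
    - [-0.01, -0.15, 0, 0, 0, 0, 1]
    - [-0.03, -0.35, 0, 0, 0, 0, 1]
    - [-0.05, -0.55, 0, 0, 0, 0, 1]
    - [-0.06, -0.75, 0, 0, 0, 0, 1]
    - [-0.06, -0.9, 0, 0, 0, 0, 1]
    - [-0.06, -0.97, 0, 0, 0, 0, 1]
    - [-0.06, -0.97, 0, 0, 0, 0, 1]
    - [-0.06, -0.97, 0, 0, 0, 0, 1]

```text
time: 7.65
tcp_pos: [0.4421, 0.0933, 0.144]
tool_rot: [1.0, -0.001, -0.0, 0.0]
ft_force: [-0.2, -0.1, 0.5]
gripper_width: 0.0854
finger_force: 0.0
```

```bash
python3 - <<'E' 2>/dev/null
from h import *
HS['blue']=(98,140);HS['green']=(40,88)
for n in('top','side'):
  c=ctrl.read_camera(n)
  for k,col,z,R,p in(('cup','blue',.066,.033,(453,-100)),('coaster','blue',.006,.05,(453,-100))):
   for q in blobs(c,col,60,50):
    x,r,e=fit(c,q,z,R,k=='cup')
    if np.hypot(*(x*1000-p))<25:print(n,k,(x*1000).round(1),round(e*1000,1))
  save(c,n+'3.png',(230,150,350,250),5)
E
python3 go.py 441 94 18
```

```text
top cup [ 459.  -111.4] 4.8
top coaster [ 453.3 -100.7] 0.6
side cup [ 454.9 -101.7] 0.5
side coaster [ 455.8 -105. ] 27.9
shift [-0.006 -0.006  0.63 ] turn [ 0.     0.    -0.006] tcp [442.2  92.8 144. ] t 7.75 w 85.8 f [-0.1  0.1 -0.2] ff 0.0
```

View pics/top3.png

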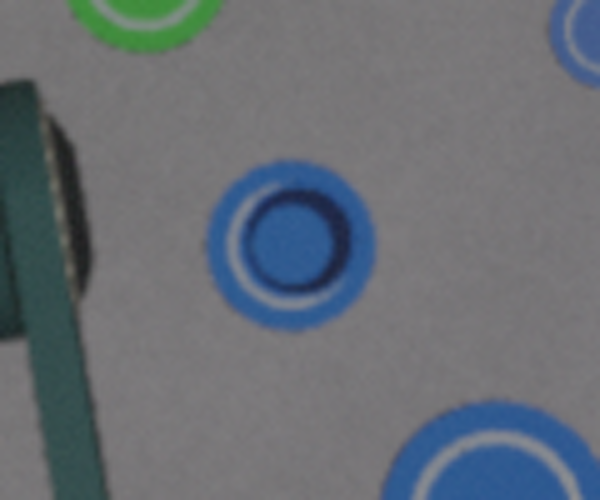

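The wide blue cup stands upright inside the printed ring at crop (293,242). It is about 1.5–2 mm off centre, which is fine. Now the green wide cup.

Request:
play_rows:
  commands:
    - [-0.006, -0.005, 0.12, 0, 0, 0, 1]
    - [-0.006, -0.005, 0.24, 0, 0, 0, 1]
    - [-0.006, -0.005, 0.36, 0, 0, 0, 1]
    - [-0.006, -0.005, 0.48, 0, 0, 0, 1]
    - [-0.006, -0.005, 0.57, 0, 0, 0, 1]
    - [-0.006, -0.005, 0.625, 0, 0, 0, 1]
    - [-0.006, -0.005, 0.625, 0, 0, 0, 1]
    - [-0.006, -0.005, 0.625, 0, 0, 0, 1]

```text
time: 8.55
tcp_pos: [0.4413, 0.0943, 0.0198]
tool_rot: [1.0, -0.002, 0.0, -0.0]
ft_force: [0.7, -0.9, -1.1]
gripper_width: 0.0855
finger_force: 0.0
```

Request:
play_rows:
  commands:
    - [0, 0, 0, 0, 0, 0, 0.65]
    - [0, 0, 0, 0, 0, 0, 0.6]
    - [0, 0, 0, 0, 0, 0, 0.55]
    - [0, 0, 0, 0, 0, 0, 0.5]
    - [0, 0, 0, 0, 0, 0, 0.4]
    - [0, 0, 0, 0, 0, 0, 0.4]
    - [0, 0, 0, 0, 0, 0, 0.4]

```text
time: 9.25
tcp_pos: [0.4419, 0.0946, 0.0208]
tool_rot: [1.0, -0.001, 0.001, -0.0]
ft_force: [-2.8, -1.6, 10.3]
gripper_width: 0.0632
finger_force: 63.3
```

Request:
play_rows:
  commands:
    - [0, 0, -0.03, 0, 0, 0, 0.4]
    - [0, 0, -0.08, 0, 0, 0, 0.4]
    - [0, 0, -0.15, 0, 0, 0, 0.4]
    - [0, 0, -0.25, 0, 0, 0, 0.4]
    - [0, 0, -0.35, 0, 0, 0, 0.4]
    - [0, 0, -0.35, 0, 0, 0, 0.4]
    - [0, 0, -0.35, 0, 0, 0, 0.4]

```text
time: 9.95
tcp_pos: [0.4411, 0.0946, 0.0897]
tool_rot: [1.0, -0.001, 0.001, -0.0]
ft_force: [-0.0, -0.1, -1.8]
gripper_width: 0.0629
finger_force: 65.8
```

```bash
python3 go.py 619 -18.5 88
```

```text
shift [0.891 0.563 0.009] turn [-0.    -0.002 -0.005] tcp [441.1  94.6  89.7] t 9.95 w 62.9 f [-0.  -0.1 -1.8] ff 65.8
```

Request:
play_rows:
  commands:
    - [0.08, 0.05, 0, 0, 0, 0, 0.4]
    - [0.2, 0.13, 0, 0, 0, 0, 0.4]
    - [0.35, 0.22, 0, 0, 0, 0, 0.4]
    - [0.5, 0.32, 0, 0, 0, 0, 0.4]
    - [0.65, 0.42, 0, 0, 0, 0, 0.4]
    - [0.8, 0.51, 0, 0, 0, 0, 0.4]
    - [0.891, 0.563, 0, 0, 0, 0, 0.4]
    - [0.891, 0.563, 0, 0, 0, 0, 0.4]

```text
time: 10.75
tcp_pos: [0.6199, -0.0198, 0.0874]
tool_rot: [1.0, -0.002, -0.001, 0.0]
ft_force: [-0.2, 0.0, -0.5]
gripper_width: 0.0633
finger_force: 65.8
```

Request:
play_rows:
  commands:
    - [0, 0, 0.06, 0, 0, 0, 0.4]
    - [0, 0, 0.13, 0, 0, 0, 0.4]
    - [0, 0, 0.2, 0, 0, 0, 0.4]
    - [0, 0, 0.26, 0, 0, 0, 0.4]
    - [0, 0, 0.28, 0, 0, 0, 0.4]
    - [0, 0, 0.28, 0, 0, 0, 0.4]

```text
time: 11.35
tcp_pos: [0.6184, -0.0183, 0.0323]
tool_rot: [1.0, -0.001, -0.001, -0.0]
ft_force: [0.8, -0.4, -1.3]
gripper_width: 0.063
finger_force: 65.8
```

```bash
python3 go.py 619 -18.5 25
```

```text
shift [0.003 0.001 0.036] turn [-0.     0.002 -0.004] tcp [618.4 -18.3  32.3] t 11.35 w 63.0 f [ 0.8 -0.4 -1.3] ff 65.8
```

Request:
play_rows:
  commands:
    - [0.001, 0, 0.01, 0, 0, 0, 0.4]
    - [0.001, 0, 0.02, 0, 0, 0, 0.4]
    - [0.001, 0, 0.02, 0, 0, 0, 0.4]

```text
time: 11.65
tcp_pos: [0.6192, -0.0185, 0.0292]
tool_rot: [1.0, -0.001, 0.0, -0.0]
ft_force: [-0.2, -0.2, -1.5]
gripper_width: 0.0631
finger_force: 65.8
```

Request:
play_rows:
  commands:
    - [0, 0, 0.006, 0, 0, 0, 0.4]
    - [0, 0, 0.008, 0, 0, 0, 0.4]
    - [0, 0, 0.008, 0, 0, 0, 0.4]

```text
time: 11.95
tcp_pos: [0.6191, -0.0185, 0.0275]
tool_rot: [1.0, -0.001, -0.0, -0.0]
ft_force: [-0.2, 0.2, -0.3]
gripper_width: 0.0629
finger_force: 65.8
```

Request:
play_rows:
  commands:
    - [0, 0, 0.006, 0, 0, 0, 0.4]
    - [0, 0, 0.008, 0, 0, 0, 0.4]
    - [0, 0, 0.008, 0, 0, 0, 0.4]

```text
time: 12.25
tcp_pos: [0.6196, -0.0184, 0.0269]
tool_rot: [1.0, -0.001, 0.001, -0.0]
ft_force: [-2.4, -0.1, 7.2]
gripper_width: 0.0633
finger_force: 66.3
```

Contact. I'll release it.

Request:
play_rows:
  commands:
    - [0, 0, 0, 0, 0, 0, 0.8]
    - [0, 0, 0, 0, 0, 0, 1]
    - [0, 0, 0, 0, 0, 0, 1]
    - [0, 0, 0, 0, 0, 0, 1]
    - [0, 0, -0.15, 0, 0, 0, 1]
    - [0, 0, -0.35, 0, 0, 0, 1]
    - [0, 0, -0.6, 0, 0, 0, 1]
    - [0, 0, -0.75, 0, 0, 0, 1]

```text
time: 13.05
tcp_pos: [0.6196, -0.0185, 0.1799]
tool_rot: [1.0, -0.001, 0.002, 0.0]
ft_force: [0.9, 0.5, 0.1]
gripper_width: 0.085
finger_force: 0.0
```

```bash
python3 go.py 590.1 217.5 165
```

```text
shift [-0.151 -1.18   0.074] turn [ 0.    -0.006 -0.005] tcp [619.6 -18.5 179.9] t 13.05 w 85.0 f [0.9 0.5 0.1] ff 0.0
```

Request:
play_rows:
  commands:
    - [-0.02, -0.15, 0, 0, 0, 0, 1]
    - [-0.05, -0.35, 0, 0, 0, 0, 1]
    - [-0.07, -0.55, 0, 0, 0, 0, 1]
    - [-0.1, -0.75, 0, 0, 0, 0, 1]
    - [-0.13, -0.95, 0, 0, 0, 0, 1]
    - [-0.15, -1.0, 0, 0, 0, 0, 1]
    - [-0.15, -1.0, 0, 0, 0, 0, 1]

```text
time: 13.75
tcp_pos: [0.5891, 0.1828, 0.1758]
tool_rot: [1.0, -0.0, -0.0, 0.0]
ft_force: [0.3, -0.3, -0.1]
gripper_width: 0.0853
finger_force: 0.0
```

```bash
python3 - <<'E' 2>/dev/null
from h import *
HS['blue']=(98,140);HS['green']=(40,88)
for n in('top','side'):
  c=ctrl.read_camera(n)
  for nm,col,z,R,p in(('wb','blue',.066,.033,(453,-100)),('wg','green',.066,.033,(619,-18))):
   for q in blobs(c,col,60,50):
    x,r,e=fit(c,q,z,R)
    if np.hypot(*(x*1000-p))<25:print(n,nm,(x*1000).round(1),round(e*1000,1))
  # dark inside of the rim in the top view: inner wall seen below its rim
  if n=='top':
   i=cv2.resize(c['img'],None,fx=4,fy=4,interpolation=cv2.INTER_CUBIC);h=cv2.cvtColor(i,cv2.COLOR_RGB2HSV)
   for p in((.4535,-.1002,.006),(.619,-.0185,.006)):
    u,v=proj(c,p);print(h[int(4*v+1.5),int(4*(u-20)):int(4*(u+20)):6,2])
  save(c,n+'4.png',(200,100,330,230),4.5)
E
python3 go.py 590.1 217.5 54
```

```text
top wb [ 459.2 -111.3] 4.9
top wg [625.5 -20.1] 4.6
[128 129 117 147 153 154 151 147 122 145 152 151 153 151 152 152 152 153
 152 135  77  74 135 148 152 143 130]
[127 129 126 140 148 148 147 127  90 138 148 147 150 148 148 146 147 148
 146 119  80 136 149 147 148 137 127]
side wb [ 454.9 -101.7] 0.5
side wg [619.9 -19.7] 0.7
shift [ 0.002 -0.183  0.609] turn [ 0.001 -0.    -0.005] tcp [589.7 180.9 175.8] t 13.85 w 85.5 f [-0.4  0.7  1.2] ff 0.0
```

View pics/top4.png

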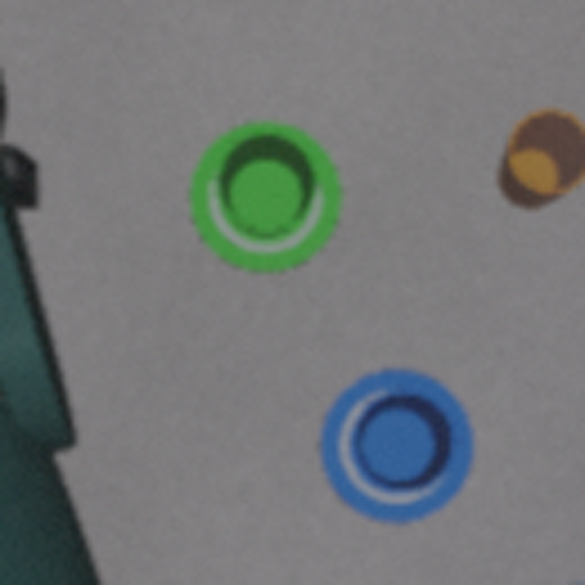

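Both wide cups stand in the rings: green at crop (266,190), blue at crop (400,443). Next is the tall green cup.

Request:
play_rows:
  commands:
    - [0.002, -0.1, 0, 0, 0, 0, 1]
    - [0.002, -0.183, 0, 0, 0, 0, 1]
    - [0.002, -0.183, 0.1, 0, 0, 0, 1]
    - [0.002, -0.183, 0.22, 0, 0, 0, 1]
    - [0.002, -0.183, 0.34, 0, 0, 0, 1]
    - [0.002, -0.183, 0.46, 0, 0, 0, 1]
    - [0.002, -0.183, 0.58, 0, 0, 0, 1]
    - [0.002, -0.183, 0.608, 0, 0, 0, 1]

```text
time: 14.65
tcp_pos: [0.5891, 0.2173, 0.0514]
tool_rot: [1.0, -0.002, -0.002, 0.001]
ft_force: [0.5, -0.3, 0.6]
gripper_width: 0.0853
finger_force: 0.0
```

Request:
play_rows:
  commands:
    - [0, 0, 0, 0, 0, 0, 0.8]
    - [0, 0, 0, 0, 0, 0, 0.6]
    - [0, 0, 0, 0, 0, 0, 0.5]
    - [0, 0, 0, 0, 0, 0, 0.45]
    - [0, 0, 0, 0, 0, 0, 0.35]
    - [0, 0, 0, 0, 0, 0, 0.3]
    - [0, 0, 0, 0, 0, 0, 0.3]
    - [0, 0, 0, 0, 0, 0, 0.3]

```text
time: 15.45
tcp_pos: [0.591, 0.2184, 0.0563]
tool_rot: [1.0, -0.001, 0.001, -0.0]
ft_force: [0.0, -0.4, 6.3]
gripper_width: 0.0525
finger_force: 62.6
```

Request:
play_rows:
  commands:
    - [0, 0, -0.03, 0, 0, 0, 0.3]
    - [0, 0, -0.1, 0, 0, 0, 0.3]
    - [0, 0, -0.2, 0, 0, 0, 0.3]
    - [0, 0, -0.32, 0, 0, 0, 0.3]
    - [0, 0, -0.44, 0, 0, 0, 0.3]
    - [0, 0, -0.5, 0, 0, 0, 0.3]
    - [0, 0, -0.5, 0, 0, 0, 0.3]

```text
time: 16.15
tcp_pos: [0.5907, 0.2184, 0.1568]
tool_rot: [1.0, -0.001, 0.002, -0.001]
ft_force: [0.5, -0.2, -0.9]
gripper_width: 0.0523
finger_force: 62.7
```

```bash
python3 go.py 619.4 -18.7 150
```

```text
shift [0.146 1.185 0.033] turn [-0.002 -0.006 -0.005] tcp [590.7 218.4 156.8] t 16.15 w 52.3 f [ 0.5 -0.2 -0.9] ff 62.7
```

Request:
play_rows:
  commands:
    - [0.01, 0.08, 0, 0, 0, 0, 0.3]
    - [0.03, 0.2, 0, 0, 0, 0, 0.3]
    - [0.05, 0.35, 0, 0, 0, 0, 0.3]
    - [0.07, 0.5, 0, 0, 0, 0, 0.3]
    - [0.09, 0.65, 0, 0, 0, 0, 0.3]
    - [0.11, 0.8, 0, 0, 0, 0, 0.3]
    - [0.13, 0.92, 0, 0, 0, 0, 0.3]
    - [0.146, 1.0, 0, 0, 0, 0, 0.3]

```text
time: 16.95
tcp_pos: [0.6183, 0.0158, 0.1529]
tool_rot: [1.0, -0.002, -0.001, 0.0]
ft_force: [0.4, 0.7, 0.1]
gripper_width: 0.0524
finger_force: 62.7
```

Request:
play_rows:
  commands:
    - [0, 0.08, 0, 0, 0, 0, 0.3]
    - [0, 0.14, 0, 0, 0, 0, 0.3]
    - [0, 0.18, 0, 0, 0, 0, 0.3]
    - [0, 0.18, 0, 0, 0, 0, 0.3]
    - [0, 0.18, 0, 0, 0, 0, 0.3]

```text
time: 17.45
tcp_pos: [0.6187, -0.0175, 0.1543]
tool_rot: [1.0, -0.001, 0.0, -0.0]
ft_force: [0.2, -0.5, -1.3]
gripper_width: 0.0524
finger_force: 62.7
```

```bash
python3 - <<'E' 2>/dev/null
from h import *
HS['green']=(40,88)
c=ctrl.read_camera('side');save(c,'s5.png',(150,90,330,230),4)
for q in blobs(c,'green',60,50):
    for z in(.066,.195): x,r,e=fit(c,q,z,.033);print(q.mean(0).round(),z,(x*1000).round(1),round(e*1000,1))
E
python3 go.py 619.4 -18.7 66
```

```text
[217. 174.] 0.066 [ 717.9 -184.7] 8.0
[217. 174.] 0.195 [610.7 -11. ] 8.9
shift [0.004 0.007 0.442] turn [-0.     0.    -0.004] tcp [618.6 -17.3 154.3] t 17.5 w 52.1 f [ 0.4  0.4 -0.4] ff 62.7
```

View pics/s5.png

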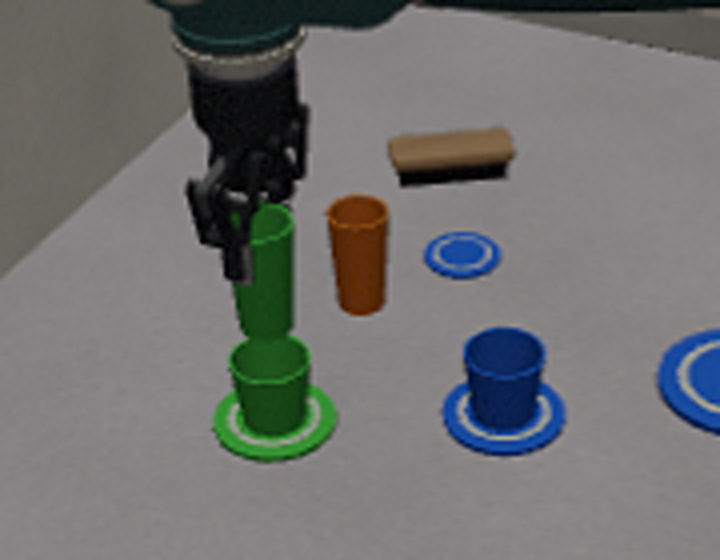

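The tall green cup hangs upright over the wide green one, crop (265,270) over (270,375). I'll lower it.

Request:
play_rows:
  commands:
    - [0.004, 0.006, 0.05, 0, 0, 0, 0.3]
    - [0.004, 0.006, 0.12, 0, 0, 0, 0.3]
    - [0.004, 0.006, 0.2, 0, 0, 0, 0.3]
    - [0.004, 0.006, 0.26, 0, 0, 0, 0.3]
    - [0.004, 0.006, 0.31, 0, 0, 0, 0.3]
    - [0.004, 0.006, 0.34, 0, 0, 0, 0.3]
    - [0.004, 0.006, 0.34, 0, 0, 0, 0.3]

```text
time: 18.2
tcp_pos: [0.6191, -0.0191, 0.0853]
tool_rot: [1.0, -0.001, -0.001, -0.0]
ft_force: [0.5, -0.1, -0.7]
gripper_width: 0.0523
finger_force: 62.7
```

```bash
python3 go.py 619.4 -18.7 66
```

```text
shift [ 0.001 -0.002  0.096] turn [-0.     0.002 -0.005] tcp [619.1 -19.1  85.3] t 18.2 w 52.3 f [ 0.5 -0.1 -0.7] ff 62.7
```

Request:
play_rows:
  commands:
    - [0, -0.001, 0.02, 0, 0, 0, 0.3]
    - [0, -0.001, 0.04, 0, 0, 0, 0.3]
    - [0, -0.001, 0.055, 0, 0, 0, 0.3]
    - [0, -0.001, 0.055, 0, 0, 0, 0.3]

```text
time: 18.6
tcp_pos: [0.6193, -0.0189, 0.0749]
tool_rot: [1.0, -0.001, -0.0, -0.0]
ft_force: [-0.4, -0.5, -1.2]
gripper_width: 0.0523
finger_force: 62.7
```

Request:
play_rows:
  commands:
    - [0, 0, 0.01, 0, 0, 0, 0.3]
    - [0, 0, 0.02, 0, 0, 0, 0.3]
    - [0, 0, 0.02, 0, 0, 0, 0.3]

```text
time: 18.9
tcp_pos: [0.6194, -0.0189, 0.071]
tool_rot: [1.0, -0.001, -0.0, -0.0]
ft_force: [0.7, -0.1, -0.4]
gripper_width: 0.0521
finger_force: 62.7
```

Request:
play_rows:
  commands:
    - [0, 0, 0.006, 0, 0, 0, 0.3]
    - [0, 0, 0.01, 0, 0, 0, 0.3]
    - [0, 0, 0.01, 0, 0, 0, 0.3]

```text
time: 19.2
tcp_pos: [0.6194, -0.0189, 0.0692]
tool_rot: [1.0, -0.001, -0.0, -0.0]
ft_force: [-0.4, -0.1, -0.6]
gripper_width: 0.0523
finger_force: 62.7
```

Request:
play_rows:
  commands:
    - [0, 0, 0.006, 0, 0, 0, 0.3]
    - [0, 0, 0.006, 0, 0, 0, 0.3]

```text
time: 19.4
tcp_pos: [0.6194, -0.0189, 0.068]
tool_rot: [1.0, -0.001, -0.0, -0.0]
ft_force: [-0.5, -0.3, -0.9]
gripper_width: 0.0524
finger_force: 62.7
```

Request:
play_rows:
  commands:
    - [0, 0, 0.005, 0, 0, 0, 0.3]
    - [0, 0, 0.005, 0, 0, 0, 0.3]

```text
time: 19.6
tcp_pos: [0.6197, -0.0189, 0.0674]
tool_rot: [1.0, -0.001, 0.0, 0.0]
ft_force: [-0.6, 0.6, 2.8]
gripper_width: 0.0526
finger_force: 62.8
```

Request:
play_rows:
  commands:
    - [0, 0, 0.005, 0, 0, 0, 0.3]
    - [0, 0, 0.005, 0, 0, 0, 0.3]

```text
time: 19.8
tcp_pos: [0.6201, -0.0189, 0.0674]
tool_rot: [1.0, -0.001, 0.001, -0.0]
ft_force: [-1.6, 0.5, 11.1]
gripper_width: 0.0522
finger_force: 63.3
```

The cup stopped at TCP z 67.4, which is the grip height of 56.3 plus 11 mm, so it is on the bottom with only light force. I'll release it.

Request:
play_rows:
  commands:
    - [0, 0, -0.003, 0, 0, 0, 0.5]
    - [0, 0, -0.003, 0, 0, 0, 0.8]
    - [0, 0, -0.003, 0, 0, 0, 1]
    - [0, 0, -0.003, 0, 0, 0, 1]
    - [0, 0, -0.1, 0, 0, 0, 1]
    - [0, 0, -0.25, 0, 0, 0, 1]
    - [0, 0, -0.45, 0, 0, 0, 1]
    - [0, 0, -0.55, 0, 0, 0, 1]

```text
time: 20.6
tcp_pos: [0.6201, -0.0189, 0.1795]
tool_rot: [1.0, -0.001, 0.002, 0.0]
ft_force: [0.4, 0.4, 0.4]
gripper_width: 0.0854
finger_force: 0.0
```

```bash
python3 go.py 429.2 289.4 175
```

```text
shift [-0.958 -1.539  0.019] turn [ 0.    -0.006 -0.005] tcp [620.1 -18.9 179.5] t 20.6 w 85.4 f [0.4 0.4 0.4] ff 0.0
```

Request:
play_rows:
  commands:
    - [-0.08, -0.13, 0, 0, 0, 0, 1]
    - [-0.18, -0.28, 0, 0, 0, 0, 1]
    - [-0.28, -0.43, 0, 0, 0, 0, 1]
    - [-0.38, -0.58, 0, 0, 0, 0, 1]
    - [-0.48, -0.73, 0, 0, 0, 0, 1]
    - [-0.56, -0.88, 0, 0, 0, 0, 1]
    - [-0.62, -1.0, 0, 0, 0, 0, 1]
    - [-0.62, -1.0, 0, 0, 0, 0, 1]

```text
time: 21.4
tcp_pos: [0.4948, 0.1836, 0.1762]
tool_rot: [1.0, 0.0, 0.0, -0.0]
ft_force: [0.0, -0.5, -0.1]
gripper_width: 0.0854
finger_force: 0.0
```

Request:
play_rows:
  commands:
    - [-0.1, -0.16, 0, 0, 0, 0, 1]
    - [-0.2, -0.32, 0, 0, 0, 0, 1]
    - [-0.3, -0.46, 0, 0, 0, 0, 1]
    - [-0.338, -0.539, 0, 0, 0, 0, 1]
    - [-0.338, -0.539, 0, 0, 0, 0, 1]
    - [-0.338, -0.539, 0, 0, 0, 0, 1]

```text
time: 22.0
tcp_pos: [0.4289, 0.289, 0.176]
tool_rot: [1.0, -0.001, -0.0, 0.0]
ft_force: [-0.4, 0.3, 0.5]
gripper_width: 0.0858
finger_force: 0.0
```

```bash
python3 - <<'E' 2>/dev/null
from h import *
HS['green']=(40,88)
c=ctrl.read_camera('top');save(c,'t6.png',(200,90,330,230),2.8)
d=ctrl.read_camera('side');save(d,'s6.png',(150,110,330,250),2.8)
a=cv2.imread('pics/t6.png');b=cv2.imread('pics/s6.png');cv2.imwrite('pics/m6.png',cv2.hconcat([cv2.resize(a,(364,392)),cv2.resize(b,(420,392))]))
for n,k in(('t',c),('s',d)):
  for q in blobs(k,'green',60,50):
    x,r,e=fit(k,q,.106,.027);xf,rf,ef=fit(k,q,.106,.027,True,True);print(n,q.mean(0).round(),(x*1000).round(1),round(e*1000,1),(xf*1000).round(1),round(rf*1000,1))
E
python3 go.py 429.2 289.4 54
```

```text
t [259. 143.] [623.7 -20. ] 5.4 [602.4 -17.4] 46.4
s [482. 253.] [-157.7   22. ] 9.7 [16221.1 34211.7] 37950.1
shift [ 0.    -0.004  0.61 ] turn [ 0.001  0.    -0.006] tcp [429.2 288.6 176. ] t 22.1 w 85.6 f [-0.6  0.6  0. ] ff 0.0
```

View pics/m6.png

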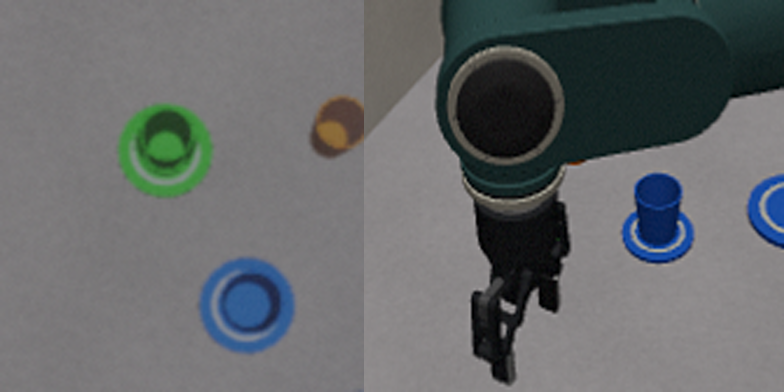

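The tall green cup sits nested and upright at left crop (165,145). The side view of it is blocked by the arm. Now the tall blue cup.

Request:
play_rows:
  commands:
    - [0, -0.003, 0.1, 0, 0, 0, 1]
    - [0, -0.003, 0.22, 0, 0, 0, 1]
    - [0, -0.003, 0.34, 0, 0, 0, 1]
    - [0, -0.003, 0.46, 0, 0, 0, 1]
    - [0, -0.003, 0.57, 0, 0, 0, 1]
    - [0, -0.003, 0.61, 0, 0, 0, 1]
    - [0, -0.003, 0.61, 0, 0, 0, 1]

```text
time: 22.8
tcp_pos: [0.4286, 0.2892, 0.0533]
tool_rot: [1.0, -0.002, -0.001, 0.0]
ft_force: [-0.3, -0.3, 1.4]
gripper_width: 0.0853
finger_force: 0.0
```

Request:
play_rows:
  commands:
    - [0, 0, 0, 0, 0, 0, 0.8]
    - [0, 0, 0, 0, 0, 0, 0.6]
    - [0, 0, 0, 0, 0, 0, 0.5]
    - [0, 0, 0, 0, 0, 0, 0.45]
    - [0, 0, 0, 0, 0, 0, 0.35]
    - [0, 0, 0, 0, 0, 0, 0.3]
    - [0, 0, 0, 0, 0, 0, 0.3]
    - [0, 0, 0, 0, 0, 0, 0.3]

```text
time: 23.6
tcp_pos: [0.4295, 0.2904, 0.0558]
tool_rot: [1.0, -0.001, 0.001, -0.001]
ft_force: [0.1, -1.1, 7.5]
gripper_width: 0.0513
finger_force: 62.6
```

Request:
play_rows:
  commands:
    - [0, 0, -0.03, 0, 0, 0, 0.3]
    - [0, 0, -0.1, 0, 0, 0, 0.3]
    - [0, 0, -0.2, 0, 0, 0, 0.3]
    - [0, 0, -0.32, 0, 0, 0, 0.3]
    - [0, 0, -0.44, 0, 0, 0, 0.3]
    - [0, 0, -0.56, 0, 0, 0, 0.3]
    - [0, 0, -0.56, 0, 0, 0, 0.3]

```text
time: 24.3
tcp_pos: [0.4297, 0.2906, 0.1709]
tool_rot: [1.0, -0.001, 0.002, -0.002]
ft_force: [-0.3, 0.5, -0.4]
gripper_width: 0.0516
finger_force: 62.4
```

```bash
python3 go.py 454.2 -100.7 155
```

```text
shift [0.127 1.957 0.074] turn [-0.006 -0.009 -0.005] tcp [429.7 290.6 170.9] t 24.3 w 51.6 f [-0.3  0.5 -0.4] ff 62.4
```

Request:
play_rows:
  commands:
    - [0.01, 0.08, 0, 0, 0, 0, 0.3]
    - [0.02, 0.2, 0, 0, 0, 0, 0.3]
    - [0.03, 0.35, 0, 0, 0, 0, 0.3]
    - [0.04, 0.5, 0, 0, 0, 0, 0.3]
    - [0.05, 0.65, 0, 0, 0, 0, 0.3]
    - [0.06, 0.8, 0, 0, 0, 0, 0.3]
    - [0.065, 0.9, 0, 0, 0, 0, 0.3]
    - [0.065, 0.97, 0, 0, 0, 0, 0.3]

```text
time: 25.1
tcp_pos: [0.4406, 0.0938, 0.1655]
tool_rot: [1.0, -0.002, -0.0, 0.0]
ft_force: [0.2, -1.0, -1.2]
gripper_width: 0.0516
finger_force: 62.5
```

Request:
play_rows:
  commands:
    - [0.01, 0.12, 0, 0, 0, 0, 0.3]
    - [0.02, 0.27, 0, 0, 0, 0, 0.3]
    - [0.03, 0.42, 0, 0, 0, 0, 0.3]
    - [0.04, 0.57, 0, 0, 0, 0, 0.3]
    - [0.05, 0.72, 0, 0, 0, 0, 0.3]
    - [0.06, 0.86, 0, 0, 0, 0, 0.3]
    - [0.06, 0.95, 0, 0, 0, 0, 0.3]
    - [0.06, 0.98, 0, 0, 0, 0, 0.3]

```text
time: 25.9
tcp_pos: [0.4518, -0.1019, 0.1654]
tool_rot: [1.0, -0.002, -0.001, -0.0]
ft_force: [0.2, 0.7, -1.4]
gripper_width: 0.0512
finger_force: 62.5
```

Request:
play_rows:
  commands:
    - [0, 0, 0, 0, 0, 0, 0.3]
    - [0, 0, 0, 0, 0, 0, 0.3]
    - [0, 0, 0, 0, 0, 0, 0.3]

```text
time: 26.2
tcp_pos: [0.4526, -0.0994, 0.166]
tool_rot: [1.0, -0.001, -0.0, -0.0]
ft_force: [0.0, 0.7, 0.3]
gripper_width: 0.051
finger_force: 62.5
```

```bash
python3 go.py 454.2 -100.7 67
python3 - <<'E'
from h import *
d=ctrl.read_camera('side');save(d,'s7.png',(150,80,350,240),3.5)
E
```

```text
shift [0.008 0.007 0.495] turn [-0.     0.    -0.003] tcp [452.6 -99.4 166. ] t 26.2 w 51.0 f [0.  0.7 0.3] ff 62.5
```

View pics/s7.png

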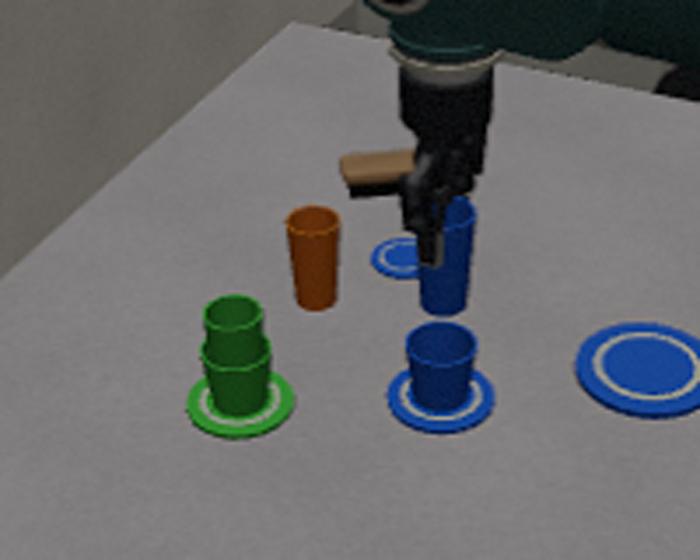

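The green pair is nested upright at crop (235,355), and the tall blue cup hangs over its wide cup at (445,260). I'll lower it.

Request:
play_rows:
  commands:
    - [0.007, 0.006, 0.06, 0, 0, 0, 0.3]
    - [0.007, 0.006, 0.13, 0, 0, 0, 0.3]
    - [0.007, 0.006, 0.2, 0, 0, 0, 0.3]
    - [0.007, 0.006, 0.27, 0, 0, 0, 0.3]
    - [0.007, 0.006, 0.33, 0, 0, 0, 0.3]
    - [0.007, 0.006, 0.38, 0, 0, 0, 0.3]
    - [0.007, 0.006, 0.4, 0, 0, 0, 0.3]
    - [0.007, 0.006, 0.4, 0, 0, 0, 0.3]

```text
time: 27.05
tcp_pos: [0.4539, -0.1012, 0.0856]
tool_rot: [1.0, -0.001, -0.0, -0.0]
ft_force: [0.1, 0.7, -0.7]
gripper_width: 0.052
finger_force: 62.5
```

```bash
python3 go.py 454.2 -100.7 67
```

```text
shift [ 0.001 -0.003  0.093] turn [-0.     0.001 -0.005] tcp [ 453.9 -101.2   85.6] t 27.05 w 52.0 f [ 0.1  0.7 -0.7] ff 62.5
```

Request:
play_rows:
  commands:
    - [0.001, -0.002, 0.02, 0, 0, 0, 0.3]
    - [0.001, -0.002, 0.04, 0, 0, 0, 0.3]
    - [0.001, -0.002, 0.055, 0, 0, 0, 0.3]
    - [0.001, -0.002, 0.07, 0, 0, 0, 0.3]
    - [0.001, -0.002, 0.07, 0, 0, 0, 0.3]

```text
time: 27.55
tcp_pos: [0.4541, -0.1008, 0.0717]
tool_rot: [1.0, -0.001, -0.0, -0.0]
ft_force: [-0.1, 0.3, -0.1]
gripper_width: 0.0513
finger_force: 62.5
```

Request:
play_rows:
  commands:
    - [0, 0, 0.006, 0, 0, 0, 0.3]
    - [0, 0, 0.01, 0, 0, 0, 0.3]
    - [0, 0, 0.01, 0, 0, 0, 0.3]

```text
time: 27.85
tcp_pos: [0.4543, -0.1009, 0.0701]
tool_rot: [1.0, -0.001, -0.0, 0.0]
ft_force: [0.6, -0.8, -1.5]
gripper_width: 0.0514
finger_force: 62.5
```

Request:
play_rows:
  commands:
    - [0, 0, 0.006, 0, 0, 0, 0.3]
    - [0, 0, 0.006, 0, 0, 0, 0.3]

```text
time: 28.05
tcp_pos: [0.4542, -0.1009, 0.0688]
tool_rot: [1.0, -0.001, -0.0, -0.0]
ft_force: [-0.5, -0.2, -1.8]
gripper_width: 0.0518
finger_force: 62.5
```

Request:
play_rows:
  commands:
    - [0, 0, 0.005, 0, 0, 0, 0.3]
    - [0, 0, 0.005, 0, 0, 0, 0.3]

```text
time: 28.25
tcp_pos: [0.4542, -0.1009, 0.0678]
tool_rot: [1.0, -0.001, -0.0, -0.0]
ft_force: [-0.1, 0.6, -0.9]
gripper_width: 0.0515
finger_force: 62.5
```

Request:
play_rows:
  commands:
    - [0, 0, 0.005, 0, 0, 0, 0.3]
    - [0, 0, 0.005, 0, 0, 0, 0.3]

```text
time: 28.45
tcp_pos: [0.4543, -0.1009, 0.0669]
tool_rot: [1.0, -0.001, 0.0, 0.0]
ft_force: [-0.6, -0.1, -0.2]
gripper_width: 0.0512
finger_force: 62.6
```

Request:
play_rows:
  commands:
    - [0, 0, 0.005, 0, 0, 0, 0.3]
    - [0, 0, 0.005, 0, 0, 0, 0.3]

```text
time: 28.65
tcp_pos: [0.4547, -0.1009, 0.0668]
tool_rot: [1.0, -0.001, 0.001, 0.0]
ft_force: [-3.0, 0.4, 9.4]
gripper_width: 0.0517
finger_force: 63.1
```

It is on the bottom at 66.8, matching 55.8 + 11. I'll release and back away.

Request:
play_rows:
  commands:
    - [0, 0, -0.003, 0, 0, 0, 0.5]
    - [0, 0, -0.003, 0, 0, 0, 0.8]
    - [0, 0, -0.003, 0, 0, 0, 1]
    - [0, 0, -0.003, 0, 0, 0, 1]
    - [0, 0, -0.1, 0, 0, 0, 1]
    - [0, 0, -0.25, 0, 0, 0, 1]
    - [0, 0, -0.45, 0, 0, 0, 1]
    - [0, 0, -0.7, 0, 0, 0, 1]

```text
time: 29.45
tcp_pos: [0.4535, -0.1007, 0.206]
tool_rot: [1.0, -0.001, -0.001, -0.0]
ft_force: [0.7, 0.2, 0.4]
gripper_width: 0.0847
finger_force: 0.0
```

Request:
play_rows:
  commands:
    - [0, 0.15, 0, 0, 0, 0, 1]
    - [0, 0.35, 0, 0, 0, 0, 1]
    - [0, 0.55, 0, 0, 0, 0, 1]
    - [0, 0.75, 0, 0, 0, 0, 1]
    - [0, 0.95, 0, 0, 0, 0, 1]
    - [0, 0.95, 0, 0, 0, 0, 1]
    - [0, 0.95, 0, 0, 0, 0, 1]

```text
time: 30.15
tcp_pos: [0.4535, -0.2914, 0.2054]
tool_rot: [1.0, -0.002, -0.0, -0.0]
ft_force: [-0.6, 0.1, 0.5]
gripper_width: 0.0855
finger_force: 0.0
```

Run:
```python
from h import *
c=ctrl.read_camera('top');d=ctrl.read_camera('side')
save(c,'t8.png',(200,90,330,230),2.8);save(d,'s8.png',(150,110,330,250),2.8)
a=cv2.imread('pics/t8.png');b=cv2.imread('pics/s8.png');cv2.imwrite('pics/m8.png',cv2.hconcat([cv2.resize(a,(364,392)),cv2.resize(b,(420,392))]))
for n,k in(('t',c),('s',d)):
  for p in((454.2,-101,106),(619.5,-18.7,106)): print(n,np.round(proj(k,np.array(p)/1000),1))
```

```text
t [290.7 196.6]
t [258.9 137. ]
s [275.9 167.3]
s [215.9 168.9]
```

View pics/m8.png

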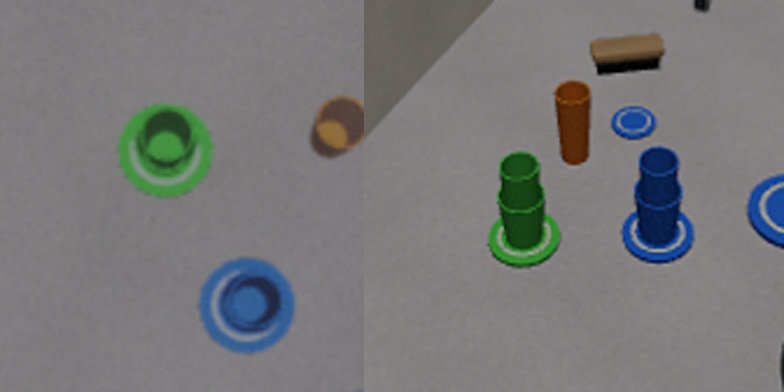

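Both pairs are nested upright, centred on their coasters: green at side crop (520,200), blue at (657,195). Both rims sit at the same height, and nothing else has moved.

```bash
python3 -c "from station import ctrl;print(ctrl.job_done())"
```

```text
the job is handed in; nothing more can be done
None
```

Job handed in after about 30 s of robot time: both wide cups stand within about 2 mm of the middle of their own-colour coasters, each tall cup is nested fully down in its match, and the gripper has let go of everything.

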